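# Turn the parts carousel to the empty bin and drop in the turned bobbin

### The arm

A 6-joint arm with a two-finger parallel gripper is mounted at the origin on the work surface. World frame = base frame: x ahead of the robot, y to its left, z up, the work surface at z = 0. Lengths are in m, angles in degrees, forces in N, time in s.
With the tool pointing down it reaches from about 0.375 to 0.925 m from the base axis. Payload 5.7 kg.
Tool frame: the origin (TCP) lies on the mounting face of the last link; the fingertips stand 182 mm ahead of it and the grasp point (between the pads) lies 163 mm ahead of it; z points along the fingers, y is the line along which they close (so a half turn about z gives the same grasp; the last joint's range is limited). The gripper opens to 88 mm and grips with 3 to 60 N. Pads are 20 mm wide; open, the fingers measure 115 mm over their backs; the gripper's body (75 mm by 178 mm) begins 61 mm behind the grasp point.
Start: joints at [56.66, 20.558, 86.54, -0, 72.909, -6.595], TCP at [0.27, 0.536, 0.405] pointing down, gripper open.
Joint ranges: [-170.27, 170.27], [-57.76, 135], [12.27, 136.19], [-55.21, 235.2], [11.17, 155.16], [-170.74, 170.74]. Speed limits (degrees/s): [136.94, 136.94, 180, 180, 180, 180].

### API

Orientations are given as [roll, pitch, yaw] about the fixed x, y, z axes, in that order (R = Rz(yaw) Ry(pitch) Rx(roll)).
In Python, from rig import r, vision gives the robot as it stands.
- The arm moves only by the shell command python3 -m inch 'ROWS'. ROWS is JSON, a list that holds one entry, the list of rows, each a list of 7 numbers: the shift along the tool's x, y, z in units of 30 mm (1.0 is 30 mm), then the turn, a rotation vector about the tool's x, y, z in units of 5 degrees (1.0 is 5 degrees), then the closure, from -1 (fully open) to 1 (shut). A call has 1 to 5 rows; each row is the pose to reach, as a shift and turn from the pose commanded when the call began, along the tool's axes at that moment; what a row does not reach only later rows make up. A row lasts 1/12 s, in which the tool goes at most 41.7 mm and 7.16 degrees, less where a joint would pass 70% of its speed; a pose out of reach is approached as far as the arm can. A call with a gripper value outside its range is refused whole. The fingers move at their own pace and stop on an object; the grip force is fixed at half the most. Time passes only in rows, so rows that repeat a pose let the fingers close. It gives the time, the measured TCP pose, the force, the opening and the grip force at its end, in the units of the state.
- r.observe(): the state, without advancing time (a new reading comes with each control period).
- vision.grab_frame(name): name is "side" or "top" or "wrist"; returns (picture, depth): 400x640x3 uint8, red, green, blue; 400x640 float32, m along the optical axis (not along the pixel's ray), 0 where there is no reading.
- vision.get_calibration(name): a dict with "K" (3x3 intrinsics, pixels), "k1" (the pictures are not rectified: a ray, as slopes to the right and down, at radius r is drawn at 1 + k1 r^2 times it, then the intrinsics apply), "rvec" (rotation vector, rad) and "tvec" (3), from world to camera coordinates, as OpenCV has them; the wrist camera has in their place "T_tool_cam" (4x4, takes a point from camera to tool coordinates, whose origin is the TCP and whose axes are the flange's). Camera axes: x right, y down, z forward; pixel columns grow to the right and rows downward; lengths in m; the calibration is good to about 2 mm. A picture is of the moment at which its call begins: read the wrist's pose just before it. get_calibration takes no time and is no camera call.
- r.sign_off(): hands the job in; it is judged then, once.
The state is a dict: "t": time; "joint_positions": joint angles; "dq": joint speeds; "effort": joint torques, N m; "eef_pos": TCP position; "tool_rot": TCP orientation; "force": force on the tool from outside, world axes, zero at the start; "ft_torque": the same for the moment, N m; "width": finger opening in m; "grasp_force": force on a finger pad.
Only numpy, scipy, OpenCV 4.12 (cv2) and the standard library are available. Lean on these libraries where they do the work, as an engineer would, in place of code of your own. Each camera call takes 0.05 s, during which the arm holds its last target. There are 200 camera calls.

### The job

On the woodturning bench, turn the parts carousel until its one empty bin stands squarely at the steel pointer on the stand. Then pick the turned bobbin (the cotton-reel shape) out from the other turned pieces and drop it into that bin, leaving the bin at the pointer.

Things in the scene. Friction and masses are not known exactly. Their poses are not given: they have to be found in the camera images.
- carousel (a joint): Angle of the carousel (sizes in mm): a plywood disc, diameter 344, top 35 above the bench, five bins 72 deg apart, four with stock, one empty. 0 = empty bin exactly at the pointer, a steel finger 62 tall, 203 from the axis, on the robot's side of the fixed stand; positive = anticlockwise from above (rad). Starts at 0.6 to 1.4 (turn it clockwise); stops at +-2.97; friction 0.06 N m holds it where left.
- handle (a point): Centre of the handle on the carousel's upright axis, 116 above the bench (sizes in mm): a dark wooden bar 70 long (this point's x), 16 wide (y), 32 tall (z), on a thin post of 14 diameter; turns with the disc. The empty bin lies towards this point's -x. All else on the carousel is under 80 above the bench.
- empty_bin (a point): Centre of the inner floor of the one empty bin, 115 from the carousel's axis, 40 above the bench; x along the radius, y along the other walls, z up. Square open plywood box, 80 inside, 90 outside, walls 5 thick, rim 35 above this floor. Turns with the carousel.
- bobbin_mid (a point): Centre (half-way up) of the pale wooden bobbin, upright on the bench among turned pieces of the same wood (plain cylinder, pointed finial, flat collar; at least 35 clear of it) (sizes in mm): 56 tall, two flanges of 50 diameter, 12 tall, waist 30 diameter; z along its axis, about 50 g. Grip across the flanges (50) from above.
There are look-alikes about, which are no part of the job. Leave any pink, red or yellow look-alike of the part that bears bobbin_mid alone.

How it is judged (in metres and radians):
On the way, in this order (a step that is already met when the one before it is completed fails the run):
1. the empty bin has been turned to the pointer (within 0.2 rad) and rests there, before the bobbin is put in (value of joint carousel between -0.2 and 0.2 rad and velocity of joint carousel between -0.1 and 0.1 rad/s and horizontal distance between bobbin_mid and empty_bin above 0.06 m), for 0.2 s.
2. the bobbin is in the empty bin, which is still at the pointer (x of bobbin_mid in the frame of empty_bin between -0.03 and 0.03 m and y of bobbin_mid in the frame of empty_bin between -0.03 and 0.03 m and z of bobbin_mid in the frame of empty_bin between 0.005 and 0.045 m and value of joint carousel between -0.2 and 0.2 rad), for 0.2 s.
At the end, for the whole second after the job is handed in: The bobbin lies at rest in the empty bin, upright or not (its centre within 30 mm of the bin's middle along each wall, and 5 to 45 mm above its floor), and the carousel is at rest with that bin at the pointer, within 0.2 rad (11 degrees) (all of step 2 and linear speed of bobbin below 0.02 m/s and velocity of joint carousel between -0.05 and 0.05 rad/s); the robot touches nothing.
It also fails if it takes over 53 s, if anything falls off the work surface, if the arm or the gripper's body presses on something with over 40 N, if the wrist force passes 120 N, or if a joint passes its speed limit or range.

## Working session

There is one attempt and no reset: what is moved stays moved. The work goes in short steps, Python scripts to look and compute and a shell command to move; the robot and the scene stay as the last step left them, time stands still between calls to the robot, and variables do not carry over. Pictures are saved under pics/ and viewed, at most 10 in all, crops included, and the job is handed in when it is done.

```bash
mkdir -p pics; ls; cat > h.py <<'E'
import numpy as np, cv2
from rig import r, vision
from scipy.spatial.transform import Rotation as R
def rays(name,uv,st=None):
    c=vision.get_calibration(name);K=np.array(c["K"],float);k=c["k1"]
    p=cv2.undistortPoints(np.array(uv,float).reshape(-1,1,2),K,np.array([k,0,0,0.]))[:,0]
    d=np.c_[p,np.ones(len(p))]
    if "rvec" in c:
        M=cv2.Rodrigues(np.array(c["rvec"],float))[0];t=np.array(c["tvec"],float).ravel()
        return -M.T@t,d@M
    T=np.array(c["T_tool_cam"]);st=st or r.observe()
    Q=R.from_euler("xyz",st["tool_rot"],degrees=True).as_matrix()
    return np.array(st["eef_pos"])+Q@T[:3,3],d@(Q@T[:3,:3]).T
def plane(name,uv,z,st=None):
    o,d=rays(name,uv,st);return o+d*((z-o[2])/d[:,2])[:,None]
def depthpts(name,uv,dep,st=None):
    o,d=rays(name,uv,st);return o+d*np.array([dep[int(round(v)),int(round(u))] for u,v in uv])[:,None]
E
python3 - <<'E'
from h import *
print(r.observe())
for n in("top","side"):
    p,d=vision.grab_frame(n);cv2.imwrite(f"pics/{n}0.png",p[...,::-1]);np.savez(f"{n}0.npz",p=p,d=d)
    print(n,rays(n,[(320,200)]),(d>0).mean())
E
```

```text
pics
{'t': 0.0, 'joint_positions': array([ 5.66615073e+01,  2.05978417e+01,  8.65979158e+01,  3.61828519e-04,
        7.29083071e+01, -6.59614595e+00]), 'dq': array([ 0.02568719,  0.02189604, -0.03880166, -0.05621707, -0.03528696,
       -0.03160305]), 'effort': array([ 1.04781222e-03, -5.15352595e+01, -2.70721096e+01,  6.77912054e-02,
        3.50267300e-02, -1.58367943e-04]), 'eef_pos': array([0.2698106 , 0.53551632, 0.40381738]), 'tool_rot': array([-1.79896664e+02, -1.22972878e-02,  1.53257535e+02]), 'force': array([ 0.45412632,  0.16806509, -0.39262106]), 'ft_torque': array([-0.0237986 ,  0.0320946 ,  0.00661313]), 'grasp_force': 0.0, 'width': 0.08770855239058072}
top (array([ 0.37798488, -0.1353653 ,  1.49694821]), array([[ 5.52333717e-02,  8.15741874e-04, -9.98503841e-01]])) 0.99590625
side (array([-0.24031366, -0.81328917,  0.96314272]), array([[ 0.54634134,  0.51114677, -0.66354707]])) 0.995921875
```

View pics/top0.png

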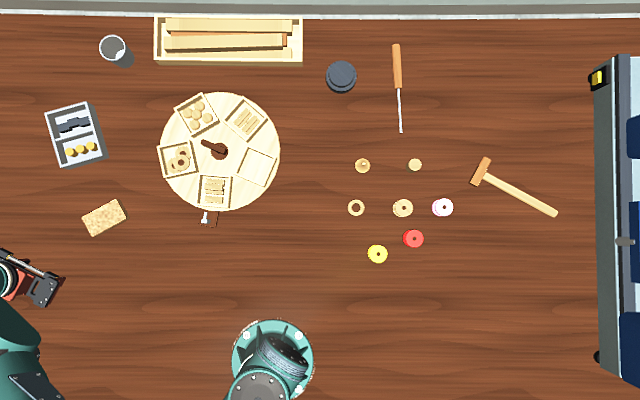

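View pics/side0.png

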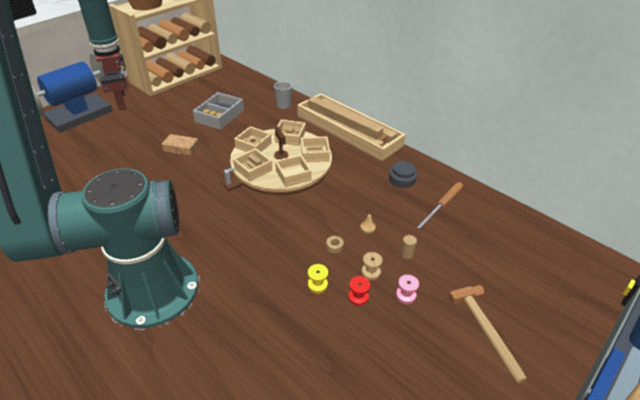

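The top view shows the carousel at about (219,151), its empty bin at (257,167), the pointer at about (206,218), and the handle bar running from (203,143) to (226,153). The natural-wood bobbin is at (402,208) in the top view and (372,265) in the side view.

```bash
cat > m.py <<'E'
from h import *
T=np.load("top0.npz");S=np.load("side0.npz")
# disc: points from top depth with height 30..40mm
def cloud(n,D,u0,u1,v0,v1):
    uv=np.array([(u,v) for v in range(v0,v1) for u in range(u0,u1)]);return uv,depthpts(n,uv,D["d"])
uv,P=cloud("top",T,150,290,85,235)
hsv=cv2.cvtColor(T["p"],cv2.COLOR_RGB2HSV)
H=hsv[uv[:,1],uv[:,0]]
m=(abs(P[:,2]-.035)<.006)
im=np.zeros((400,640),np.uint8);im[uv[m,1],uv[m,0]]=255
c=max(cv2.findContours(im,0,1)[0],key=cv2.contourArea)[:,0]
pl=plane("top",c,.035)[:,:2]
hull=cv2.convexHull(pl.astype(np.float32));(cx,cy),rad=cv2.minEnclosingCircle(hull);A=np.array([cx,cy]);print("disc",A,rad)
m=P[:,2]>.095;h=P[m];print("handle",m.sum(),h.mean(0),h[:,2].max())
q=h[:,:2]-h[:,:2].mean(0);w,V=np.linalg.eigh(q.T@q);a=V[:,1];print("bar dir",np.degrees(np.arctan2(a[1],a[0])),np.ptp(q@a),np.ptp(q@V[:,0]))
b=plane("top",[(257,167)],.04)[0];print("bin",b,np.linalg.norm(b[:2]-A),np.degrees(np.arctan2(*(b[:2]-A)[::-1])))
# pointer
m=(np.linalg.norm(P[:,:2]-A,axis=1)>.18)&(P[:,2]>.03)&(P[:,2]<.08)
for x in P[m&(P[:,0]<A[0])][::3]: 
    d=x[:2]-A;print("ptr",x.round(3),np.linalg.norm(d).round(3),np.degrees(np.arctan2(d[1],d[0])).round(1))
for n,D,(u0,u1,v0,v1) in(("top",T,(388,418,193,223)),("side",S,(358,386,248,282))):
    uv,P2=cloud(n,D,u0,u1,v0,v1);m=P2[:,2]>.045
    print(n,"bobbin",m.sum(),np.median(P2[m],0),np.percentile(P2[m],[2,98],axis=0))
    (x,y),rr=cv2.minEnclosingCircle(P2[m][:,:2].astype(np.float32));print(x,y,rr)
    uv,P2=cloud(n,D,150,330,85,235);m=P2[:,2]>.105;print(n,"handle",P2[m].mean(0),P2[m][:,2].max(),m.sum())
E
python3 m.py
```

```text
disc [0.59759229 0.1548242 ] 0.1719205379486084
handle 260 [0.52441218 0.05819506 0.57617982] 1.4969482131212295
bar dir 53.01967766036182 0.39867618282190076 0.02865556717132044
bin [0.55194402 0.04600163 0.04      ] 0.11800896565817248 -112.75680129627824
ptr [0.419 0.189 0.064] 0.182 169.2
ptr [0.417 0.19  0.058] 0.184 168.9
ptr [0.414 0.191 0.057] 0.187 169.0
ptr [0.411 0.192 0.063] 0.19 168.8
ptr [0.411 0.185 0.057] 0.189 170.8
ptr [0.408 0.188 0.055] 0.192 170.1
ptr [0.406 0.191 0.055] 0.195 169.4
ptr [0.403 0.193 0.058] 0.199 169.0
ptr [0.403 0.183 0.064] 0.197 171.7
ptr [0.4   0.195 0.061] 0.202 168.5
ptr [0.4   0.186 0.063] 0.2 171.0
ptr [0.4   0.183 0.041] 0.199 172.0
ptr [0.397 0.196 0.058] 0.205 168.5
ptr [0.397 0.186 0.062] 0.203 171.1
ptr [0.397 0.183 0.038] 0.202 171.9
ptr [0.394 0.195 0.062] 0.207 169.0
ptr [0.394 0.186 0.061] 0.206 171.2
ptr [0.395 0.183 0.038] 0.205 172.1
ptr [0.392 0.184 0.046] 0.208 171.9
top bobbin 272 [ 0.43650109 -0.36802352  0.05532368] [[ 0.37798488 -0.39292156  0.04880427]
 [ 0.45901488 -0.1353653   1.49694821]]
0.41303128004074097 -0.2648824453353882 0.13427503407001495
top handle [0.51203804 0.04183785 0.65399123] 1.4969482131212295 284
side bobbin 300 [ 0.42989291 -0.3755498   0.05359316] [[ 0.35892817 -0.40239036  0.0461515 ]
 [ 0.45729627 -0.34939537  0.05772127]]
0.10836882144212723 -0.5859665870666504 0.4163391590118408
side handle [ 0.07756397 -0.10346308  0.32004177] 0.9631427213600062 1664
```

The empty bin is about 77° anticlockwise of the pointer (1.35 rad), which fits the stated 0.6–1.4 range. I'll move above the handle, turn the tool to match the bar, and look with the wrist camera.

```bash
python3 -m inch '[[[-5.15,-2.14,0,0,0,0,-1],[-5.15,-2.14,0,0,0,0,-1],[-5.15,-2.14,0,0,0,0,-1],[-5.15,-2.14,0,0,0,0,-1],[-5.15,-2.14,0,0,0,0,-1]]]' && python3 -m inch '[[[-5.15,-2.14,0,0,0,0,-1],[-5.15,-2.14,0,0,0,0,-1],[-5.15,-2.14,0,0,0,0,-1],[-5.15,-2.14,0,0,0,0,-1],[-5.15,-2.14,0,0,0,0,-1]]]' && python3 -m inch '[[[-5.15,-2.14,0,0,0,0,-1],[-5.15,-2.14,0,0,0,0,-1],[-5.15,-2.14,0,0,0,0,-1],[-5.15,-2.14,0,0,0,0,-1],[-5.15,-2.14,0,0,0,0,-1]]]'
python3 -m inch '[[[0,0,0,0,0,1.4,-1],[0,0,0,0,0,2.8,-1],[0,0,0,0,0,4.2,-1],[0,0,0,0,0,5.6,-1],[0,0,0,0,0,5.75,-1]]]' && python3 -m inch '[[[0,0,0,0,0,1.4,-1],[0,0,0,0,0,2.8,-1],[0,0,0,0,0,4.2,-1],[0,0,0,0,0,5.6,-1],[0,0,0,0,0,5.75,-1]]]' && python3 -m inch '[[[0,0,0,0,0,1.4,-1],[0,0,0,0,0,2.8,-1],[0,0,0,0,0,4.2,-1],[0,0,0,0,0,5.6,-1],[0,0,0,0,0,5.75,-1]]]'
```

```text
t: 0.52
eef_pos: [0.3828, 0.4044, 0.4043]
tool_rot: [-179.9, 0.2, 153.0]
force: [0.5, 0.5, 0.1]
width: 0.0877
grasp_force: 0.0
t: 0.93
eef_pos: [0.4922, 0.2778, 0.4045]
tool_rot: [-179.9, 0.2, 153.0]
force: [0.7, 0.3, 0.3]
width: 0.0879
grasp_force: 0.0
t: 1.35
eef_pos: [0.6014, 0.1508, 0.4043]
tool_rot: [-180.0, 0.2, 153.0]
force: [1.0, 0.3, -0.6]
width: 0.0879
grasp_force: 0.0
t: 1.77
eef_pos: [0.5967, 0.1561, 0.4042]
tool_rot: [-179.9, -0.0, 124.3]
force: [-0.0, 0.0, -0.2]
width: 0.0878
grasp_force: 0.0
t: 2.18
eef_pos: [0.5968, 0.156, 0.4044]
tool_rot: [-180.0, -0.0, 95.7]
force: [0.3, 0.1, -0.6]
width: 0.0879
grasp_force: 0.0
t: 2.6
eef_pos: [0.597, 0.1557, 0.4045]
tool_rot: [-180.0, 0.0, 67.0]
force: [1.3, 1.2, -0.1]
width: 0.0877
grasp_force: 0.0
```

```bash
python3 - <<'E'
from h import *
st=r.observe();p,d=vision.grab_frame("wrist");cv2.imwrite("pics/w1.png",p[...,::-1]);np.savez("w1.npz",p=p,d=d)
st={k:np.array(st[k]).tolist() for k in("eef_pos","tool_rot")};import json;json.dump(st,open("w1.json","w"))
for n,p,d,s in(("wrist",p,d,st),("top",*[np.load("top0.npz")[k] for k in"pd"],None)):
    v,u=np.where(d>0);uv=np.c_[u,v]
    o,ra=rays(n,uv,s);P=o+ra*d[v,u][:,None]
    m=(P[:,2]>.122)&(P[:,2]<.14)&(np.linalg.norm(P[:,:2]-[.598,.155],axis=1)<.06)
    h=P[m]
    if len(h)<20: print(n,len(h));continue
    (c,sz,a)=cv2.minAreaRect(h[:,:2].astype(np.float32)); q=h[:,:2]-h[:,:2].mean(0);w,V=np.linalg.eigh(q.T@q);e=V[:,1]
    print(n,len(h),c,sz,np.median(h[:,2]),np.degrees(np.arctan2(e[1],e[0])))
E
```

```text
wrist 1661 (0.596762478351593, 0.1553325653076172) (0.0688893273472786, 0.015954187139868736) 0.13194983520464593 67.20300561542055
top 158 (0.5973427295684814, 0.15485641360282898) (0.07054661959409714, 0.01592748798429966) 0.13059694230069052 66.94662625037743
```

View pics/w1.png

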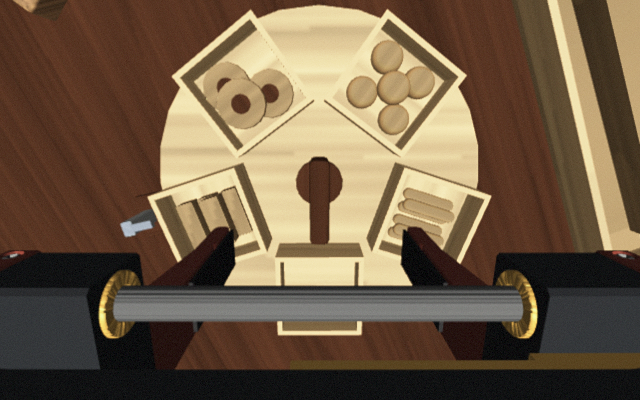

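The wrist view shows the handle bar vertical at (320,200), aligned with the tool and centred to within 1 mm. Its top is at 0.132 m in both views, the empty bin is at (320,290) and the pointer at (137,225). I'll descend and grip.

```bash
python3 -m inch '[[[0,0,1,0,0,0,-1],[0,0,2,0,0,0,-1],[0,0,3,0,0,0,-1],[0,0,4,0,0,0,-1],[0,0,4.15,0,0,0,-1]]]' && python3 -m inch '[[[0,0,0,0,0,0,1],[0,0,0,0,0,0,1],[0,0,0,0,0,0,1],[0,0,0,0,0,0,1],[0,0,0,0,0,0,1]]]' && python3 -m inch '[[[0,0,0,0,0,0,1],[0,0,0,0,0,0,1],[0,0,0,0,0,0,1],[0,0,0,0,0,0,1],[0,0,0,0,0,0,1]]]'
```

```text
t: 3.07
eef_pos: [0.5948, 0.1551, 0.2752]
tool_rot: [-179.6, 0.3, 67.4]
force: [-0.8, -0.8, 0.4]
width: 0.0878
grasp_force: 0.0
t: 3.48
eef_pos: [0.5979, 0.1553, 0.2819]
tool_rot: [179.9, -0.1, 67.0]
force: [0.4, -0.0, 0.1]
width: 0.058
grasp_force: 0.0
t: 3.9
eef_pos: [0.5972, 0.1552, 0.2802]
tool_rot: [-180.0, 0.0, 67.0]
force: [0.2, -0.4, -0.0]
width: 0.0245
grasp_force: 0.0
```

```bash
python3 -m inch '[[[0,0,0,0,0,0,1],[0,0,0,0,0,0,1],[0,0,0,0,0,0,1],[0,0,0,0,0,0,1],[0,0,0,0,0,0,1]]]' && python3 -m inch '[[[0,0,0,0,0,0.4,1],[0,0,0,0,0,0.8,1],[0,0,0,0,0,1.4,1],[0,0,0,0,0,2,1],[0,0,0,0,0,2.4,1]]]'
```

```text
t: 4.32
eef_pos: [0.5977, 0.155, 0.2801]
tool_rot: [179.9, 0.0, 67.0]
force: [4.1, -1.9, -2.8]
width: 0.0161
grasp_force: 30.0
t: 4.73
eef_pos: [0.5978, 0.155, 0.2801]
tool_rot: [179.9, -0.0, 54.9]
force: [4.4, -2.0, -3.3]
width: 0.0158
grasp_force: 30.0
```

Gripped at 16 mm with low forces. 65° of turn remains (13 units).

```bash
python3 -m inch '[[[0,0,0,0,0,0.8,1],[0,0,0,0,0,1.6,1],[0,0,0,0,0,2.4,1],[0,0,0,0,0,3.2,1],[0,0,0,0,0,4,1]]]' && python3 -m inch '[[[0,0,0,0,0,0.8,1],[0,0,0,0,0,1.6,1],[0,0,0,0,0,2.4,1],[0,0,0,0,0,3.2,1],[0,0,0,0,0,4,1]]]' && python3 -m inch '[[[0,0,0,0,0,0.8,1],[0,0,0,0,0,1.6,1],[0,0,0,0,0,2.4,1],[0,0,0,0,0,3.2,1],[0,0,0,0,0,4,1]]]' && python3 -m inch '[[[0,0,0,0,0,0.4,1],[0,0,0,0,0,0.8,1],[0,0,0,0,0,1,1],[0,0,0,0,0,1,1],[0,0,0,0,0,1,1]]]'
python3 - <<'E'
from h import *
p,d=vision.grab_frame("top");q=cv2.resize(p[75:245,130:310],None,fx=3,fy=3,interpolation=cv2.INTER_CUBIC);cv2.imwrite("pics/top1.png",q[...,::-1])
E
```

```text
t: 5.15
eef_pos: [0.5979, 0.1548, 0.2801]
tool_rot: [179.9, -0.0, 34.8]
force: [4.6, -4.0, -3.3]
width: 0.016
grasp_force: 30.0
t: 5.57
eef_pos: [0.5979, 0.1547, 0.2801]
tool_rot: [179.9, -0.1, 14.8]
force: [3.8, -4.4, -3.6]
width: 0.016
grasp_force: 30.0
t: 5.98
eef_pos: [0.598, 0.1545, 0.2801]
tool_rot: [179.9, -0.1, -5.2]
force: [4.8, -5.1, -2.8]
width: 0.0157
grasp_force: 30.0
t: 6.4
eef_pos: [0.5979, 0.1544, 0.2801]
tool_rot: [179.9, -0.1, -10.0]
force: [3.9, -4.5, -2.1]
width: 0.0161
grasp_force: 30.0
```

View pics/top1.png

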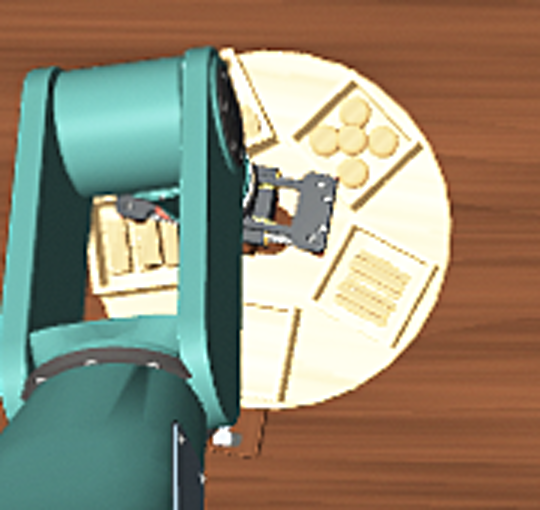

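The crop shows the empty bin beside the pointer, with the pointer at (228,438) and the bin centred near (247,355). I'll release, rise and check.

```bash
python3 -m inch '[[[0,0,0,0,0,0,-1],[0,0,0,0,0,0,-1],[0,0,0,0,0,0,-1],[0,0,0,0,0,0,-1],[0,0,0,0,0,0,-1]]]' >/dev/null&& python3 -m inch '[[[0,0,0,0,0,0,-1],[0,0,0,0,0,0,-1],[0,0,0,0,0,0,-1],[0,0,0,0,0,0,-1],[0,0,0,0,0,0,-1]]]' && python3 -m inch '[[[0,0,-1,0,0,0,-1],[0,0,-2,0,0,0,-1],[0,0,-3,0,0,0,-1],[0,0,-4,0,0,0,-1],[0,0,-4,0,0,0,-1]]]'  && python3 -m inch '[[[0,0,0,0,0,0,-1],[0,0,0,0,0,0,-1]]]'
python3 - <<'E'
from h import *
st=r.observe();p,d=vision.grab_frame("wrist");cv2.imwrite("pics/w2.png",p[...,::-1])
v,u=np.where(d>0);o,ra=rays("wrist",np.c_[u,v],st);P=o+ra*d[v,u][:,None]
A=np.array([.5972,.155])
D=P[:,:2]-A;rr=np.linalg.norm(D,axis=1);an=np.degrees(np.arctan2(D[:,1],D[:,0]))
m=(P[:,2]>.122)&(P[:,2]<.14)&(rr<.06);h=P[m];q=h[:,:2]-h[:,:2].mean(0);w,V=np.linalg.eigh(q.T@q);e=V[:,1]
print("bar",len(h),cv2.minAreaRect(h[:,:2].astype(np.float32)),np.degrees(np.arctan2(e[1],e[0])))
m=(rr>.18)&(rr<.22)&(P[:,2]>.045)&(P[:,2]<.075);print("ptr",m.sum(),np.percentile(an[m],[5,50,95]),np.median(P[m],0))
# bin rim height
m=(P[:,2]>.068)&(P[:,2]<.082)&(rr<.18)&(np.cos(np.radians(an-170))>.85);print("rim",m.sum(),np.median(P[m][:,2]),cv2.minAreaRect(P[m][:,:2].astype(np.float32)))
E
```

```text
t: 7.28
eef_pos: [0.5972, 0.1552, 0.2801]
tool_rot: [180.0, 0.0, -10.0]
force: [-0.8, -0.4, -0.7]
width: 0.0792
grasp_force: 0.0
t: 7.7
eef_pos: [0.5992, 0.1555, 0.4067]
tool_rot: [-179.8, -0.6, -10.0]
force: [1.0, 0.2, -0.1]
width: 0.0878
grasp_force: 0.0
t: 7.87
eef_pos: [0.5969, 0.1552, 0.3995]
tool_rot: [180.0, 0.0, -10.0]
force: [0.0, 0.7, -0.4]
width: 0.088
grasp_force: 0.0
bar 1724 ((0.5975289344787598, 0.15449590981006622), (0.015457440167665482, 0.06872367113828659), 80.47994995117188) 170.2253520815969
ptr 209 [167.84906352 169.80310955 172.07669789] [0.40419565 0.18825032 0.06225428]
rim 1769 0.07506421177705241 ((0.4839271605014801, 0.1744142472743988), (0.09020443260669708, 0.09138961881399155), 80.00425720214844)
```

View pics/w2.png

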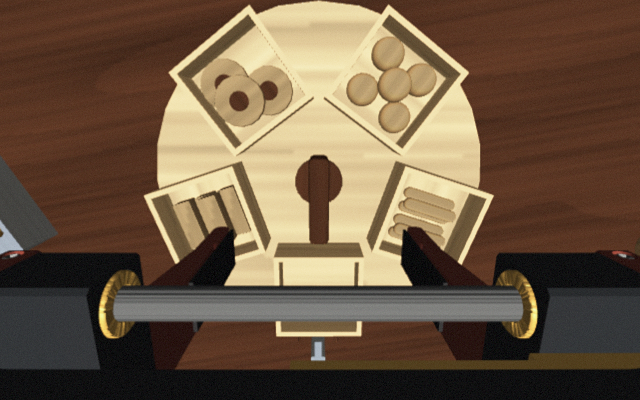

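The bin is squarely at the pointer: the bar lies at 170.2° against 169.8° for the pointer, and the rim is at 0.075 m. In the wrist view the bin is at (320,290) with the pointer just below it at (318,350). Next, the bobbin.

```bash
python3 -m inch '[[[-0.75,6,0,0,0,0,-1],[-0.75,6,0,0,0,0,-1],[-0.75,6,0,0,0,0,-1],[-0.75,6,0,0,0,0,-1],[-0.75,6,0,0,0,0,-1]]]' >/dev/null && python3 -m inch '[[[-0.75,6,0,0,0,0,-1],[-0.75,6,0,0,0,0,-1],[-0.75,6,0,0,0,0,-1],[-0.75,6,0,0,0,0,-1],[-0.75,6,0,0,0,0,-1]]]' >/dev/null && python3 -m inch '[[[-0.75,6,0,0,0,0,-1],[-0.75,6,0,0,0,0,-1],[-0.75,6,0,0,0,0,-1],[-0.75,6,0,0,0,0,-1],[-0.75,6,0,0,0,0,-1]]]' && python3 -m inch '[[[0,0,0,0,0,0,-1],[0,0,0,0,0,0,-1]]]'
python3 - <<'E'
from h import *
st=r.observe();p,d=vision.grab_frame("wrist");cv2.imwrite("pics/w3.png",p[...,::-1])
v,u=np.where(d>0);o,ra=rays("wrist",np.c_[u,v],st);P=o+ra*d[v,u][:,None]
T=np.load("top0.npz");v2,u2=np.where(T["d"]>0);o,ra=rays("top",np.c_[u2,v2]);P2=o+ra*T["d"][v2,u2][:,None]
for n,Q in(("w",P),("top",P2)):
    h=Q[(Q[:,2]>.048)&(Q[:,2]<.064)&(np.linalg.norm(Q[:,:2]-[.436,-.368],axis=1)<.04)]
    print(n,len(h),cv2.minEnclosingCircle(h[:,:2].astype(np.float32)),h.mean(0),np.median(h[:,2]))
c=np.array(cv2.minEnclosingCircle(P[(P[:,2]>.048)&(P[:,2]<.064)&(np.linalg.norm(P[:,:2]-[.436,-.368],axis=1)<.04)][:,:2].astype(np.float32))[0])
Q=R.from_euler("xyz",st["tool_rot"],degrees=True).as_matrix()
print(st["eef_pos"],(Q.T@(np.r_[c,.045+.163]-st["eef_pos"]))/.03)
E
```

```text
t: 9.17
eef_pos: [0.4352, -0.3692, 0.3984]
tool_rot: [179.9, 0.1, -10.2]
force: [0.6, -0.0, 0.6]
width: 0.0876
grasp_force: 0.0
t: 9.33
eef_pos: [0.4365, -0.3648, 0.3986]
tool_rot: [-179.9, 0.1, -10.1]
force: [0.4, 1.0, 0.1]
width: 0.0877
grasp_force: 0.0
w 1931 ((0.437260240316391, -0.369346559047699), 0.025061288848519325) [ 0.43813044 -0.36956592  0.05635084] 0.05640784912410679
top 263 ((0.43883341550827026, -0.3694315254688263), 0.026724329218268394) [ 0.4380333  -0.36865973  0.05509492] 0.05512678322258657
[ 0.43649006 -0.36483057  0.39859127] [0.06690242 0.15972954 6.35251747]
```

View pics/w3.png

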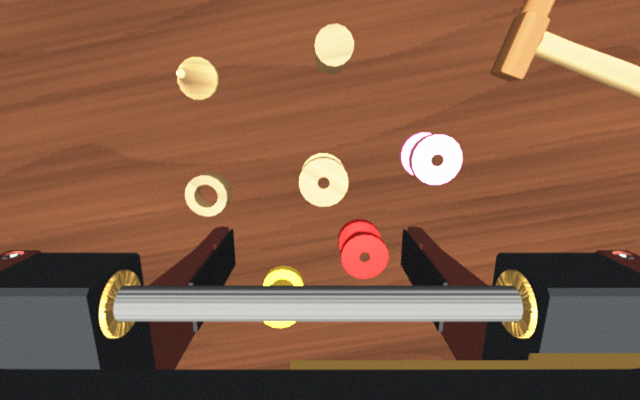

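The bobbin is at (323,183), with a flange radius of 25 mm and its top at 0.056 m in both views. The fingers will come down clear of the pink and red look-alikes at (437,160) and (363,255).

```bash
python3 -m inch '[[[0.06,0.15,1,0,0,0,-1],[0.06,0.15,2,0,0,0,-1],[0.06,0.15,3,0,0,0,-1],[0.06,0.15,3.8,0,0,0,-1],[0.06,0.15,4.3,0,0,0,-1]]]' && python3 -m inch '[[[0,0,0.6,0,0,0,-1],[0,0,1.2,0,0,0,-1],[0,0,1.8,0,0,0,-1],[0,0,2,0,0,0,-1],[0,0,2,0,0,0,-1]]]' && python3 -m inch '[[[0,0,0,0,0,0,1],[0,0,0,0,0,0,1],[0,0,0,0,0,0,1],[0,0,0,0,0,0,1],[0,0,0,0,0,0,1]]]' && python3 -m inch '[[[0,0,0,0,0,0,1],[0,0,0,0,0,0,1],[0,0,0,0,0,0,1],[0,0,0,0,0,0,1],[0,0,0,0,0,0,1]]]'
```

```text
t: 9.8
eef_pos: [0.4379, -0.3664, 0.2683]
tool_rot: [-179.8, 0.2, -9.9]
force: [0.6, 0.1, -0.3]
width: 0.0879
grasp_force: 0.0
t: 10.22
eef_pos: [0.438, -0.3673, 0.2096]
tool_rot: [-179.8, 0.2, -9.9]
force: [0.4, 0.1, -0.2]
width: 0.0877
grasp_force: 0.0
t: 10.63
eef_pos: [0.4382, -0.3699, 0.212]
tool_rot: [179.9, -0.1, -10.0]
force: [-0.7, -0.6, -0.1]
width: 0.0581
grasp_force: 0.0
t: 11.05
eef_pos: [0.4381, -0.3698, 0.2116]
tool_rot: [180.0, -0.0, -10.0]
force: [-0.6, 0.5, 5.3]
width: 0.0488
grasp_force: 30.0
```

```bash
python3 -m inch '[[[0,0,-1,0,0,0,1],[0,0,-2,0,0,0,1],[0,0,-3,0,0,0,1],[0,0,-4,0,0,0,1],[0,0,-4.3,0,0,0,1]]]' && python3 -m inch '[[[-0.55,-1.2,0,0,0,0,1],[-0.55,-2.4,0,0,0,0,1],[-0.55,-3.6,0,0,0,0,1],[-0.55,-4.8,0,0,0,0,1],[-0.55,-6,0,0,0,0,1]]]' >/dev/null && python3 -m inch '[[[-0.55,-1.2,0,0,0,0,1],[-0.55,-2.4,0,0,0,0,1],[-0.55,-3.6,0,0,0,0,1],[-0.55,-4.8,0,0,0,0,1],[-0.55,-6,0,0,0,0,1]]]' && python3 -m inch '[[[-0.55,-1.2,0,0,0,0,1],[-0.55,-2.4,0,0,0,0,1],[-0.55,-3.6,0,0,0,0,1],[-0.55,-4.8,0,0,0,0,1],[-0.55,-5.9,0,0,0,0,1]]]' && python3 -m inch '[[[0,0,0,0,0,0,1],[0,0,0,0,0,0,1],[0,0,0,0,0,0,1],[0,0,0,0,0,0,1]]]'
python3 - <<'E'
from h import *
st=r.observe();p,d=vision.grab_frame("wrist");cv2.imwrite("pics/w4.png",p[...,::-1])
v,u=np.where(d>0);o,ra=rays("wrist",np.c_[u,v],st);P=o+ra*d[v,u][:,None]
Q=R.from_euler("xyz",st["tool_rot"],degrees=True).as_matrix()
t=(P-st["eef_pos"])@Q;m=(t[:,2]>.12)&(t[:,2]<.19)&(abs(t[:,1])<.024)&(abs(t[:,0])<.04)
print(st["width"],"held top z in tool",m.sum(),np.median(t[m],0),np.ptp(t[m],axis=0))
print((Q.T@(np.r_[.484,.1745,.102+.163]-st["eef_pos"]))/.03)
E
```

```text
t: 11.47
eef_pos: [0.4389, -0.3706, 0.3443]
tool_rot: [179.8, -0.3, -10.0]
force: [0.9, 0.3, -0.5]
width: 0.0486
grasp_force: 30.0
t: 12.3
eef_pos: [0.4675, -0.0076, 0.3394]
tool_rot: [180.0, 0.1, -10.0]
force: [0.2, 0.1, 0.2]
width: 0.049
grasp_force: 30.0
t: 12.72
eef_pos: [0.4821, 0.1698, 0.3392]
tool_rot: [180.0, 0.1, -10.0]
force: [0.3, -0.1, -0.3]
width: 0.049
grasp_force: 30.0
t: 13.05
eef_pos: [0.482, 0.1668, 0.3395]
tool_rot: [179.9, 0.1, -10.0]
force: [-0.3, 0.6, 0.3]
width: 0.0489
grasp_force: 30.0
0.048931404881929354 held top z in tool 6790 [0.00711751 0.00020026 0.15519915] [0.03294908 0.04795646 0.01424492]
[ 0.02332655 -0.26785254  2.48433716]
```

View pics/w4.png

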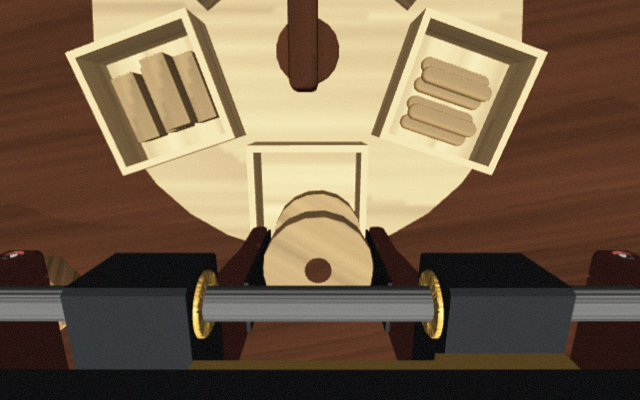

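The bobbin is held upright at (320,270) over the bin at (308,190), with its top 8 mm above the grasp point. I'll centre it (−8 mm in tool y), lower it so the fingertips stay just above the rim, and release.

```bash
python3 -m inch '[[[0.02,-0.27,0,0,0,0,1],[0.02,-0.27,0.7,0,0,0,1],[0.02,-0.27,1.4,0,0,0,1],[0.02,-0.27,2,0,0,0,1],[0.02,-0.27,2.45,0,0,0,1]]]' && python3 -m inch '[[[0,0,0,0,0,0,1],[0,0,0,0,0,0,1],[0,0,0,0,0,0,1],[0,0,0,0,0,0,1],[0,0,0,0,0,0,1]]]' && python3 -m inch '[[[0,0,0,0,0,0,-0.6],[0,0,0,0,0,0,-0.6],[0,0,0,0,0,0,-0.6],[0,0,0,0,0,0,-0.6],[0,0,0,0,0,0,-0.6]]]' && python3 -m inch '[[[0,0,-0.5,0,0,0,-0.6],[0,0,-1,0,0,0,-0.6],[0,0,-2,0,0,0,-0.6],[0,0,-3,0,0,0,-0.6],[0,0,-4,0,0,0,-0.6]]]' && python3 -m inch '[[[3,0,-0.5,0,0,0,-0.6],[3,0,-0.5,0,0,0,-0.6],[3,0,-0.5,0,0,0,-0.6],[3,0,-0.5,0,0,0,-0.6],[3,0,-0.5,0,0,0,-0.6]]]'
python3 - <<'E'
from h import *
st=r.observe();p,d=vision.grab_frame("wrist");cv2.imwrite("pics/w5.png",p[...,::-1])
v,u=np.where(d>0);o,ra=rays("wrist",np.c_[u,v],st);P=o+ra*d[v,u][:,None]
m=(np.linalg.norm(P[:,:2]-[.484,.1745],axis=1)<.037)&(P[:,2]>.085)&(P[:,2]<.11);print("top",m.sum(),P[m].mean(0) if m.any() else 0)
p,d=vision.grab_frame("side");q=cv2.resize(p[100:220,180:360],None,fx=3,fy=3);cv2.imwrite("pics/s5.png",q[...,::-1])
E
```

```text
t: 13.52
eef_pos: [0.4843, 0.1752, 0.2654]
tool_rot: [180.0, 0.0, -10.1]
force: [-0.3, 0.6, -1.2]
width: 0.0487
grasp_force: 30.0
t: 13.93
eef_pos: [0.485, 0.1757, 0.2676]
tool_rot: [-180.0, -0.1, -10.0]
force: [0.0, -0.2, -0.3]
width: 0.0488
grasp_force: 30.0
t: 14.35
eef_pos: [0.4845, 0.1757, 0.2667]
tool_rot: [180.0, -0.0, -10.0]
force: [-0.4, -0.4, -1.2]
width: 0.0703
grasp_force: 0.0
t: 14.77
eef_pos: [0.4841, 0.1756, 0.3876]
tool_rot: [180.0, 0.1, -10.0]
force: [0.2, 0.6, -0.1]
width: 0.0699
grasp_force: 0.0
t: 15.18
eef_pos: [0.5727, 0.1599, 0.4008]
tool_rot: [180.0, 0.1, -10.0]
force: [-1.2, 0.4, -0.9]
width: 0.0703
grasp_force: 0.0
top 1223 [0.49639254 0.17412909 0.09552631]
```

View pics/w5.png

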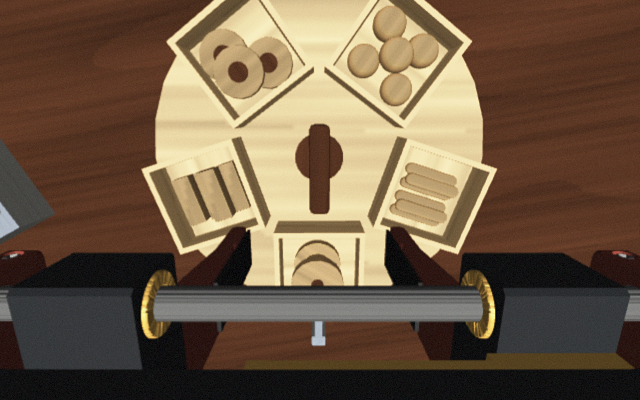

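View pics/s5.png

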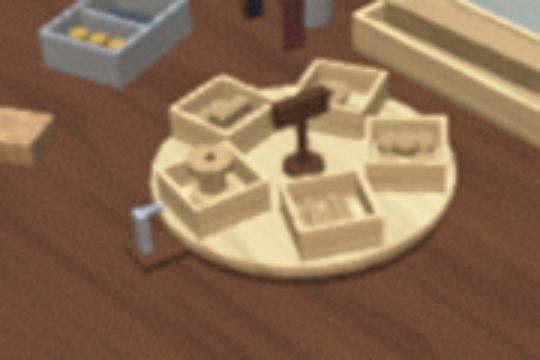

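The bobbin stands upright in the bin at the pointer: (318,265) in the wrist view and (207,165) in the side crop. Its top is at 0.0955 m, as expected for a 56 mm part on the 40 mm floor. I'll let it settle and hand in.

```bash
python3 -m inch '[[[0,0,0,0,0,0,-0.6],[0,0,0,0,0,0,-0.6],[0,0,0,0,0,0,-0.6],[0,0,0,0,0,0,-0.6],[0,0,0,0,0,0,-0.6]]]' && python3 -c "
from rig import r
print(r.sign_off())"
```

```text
t: 15.7
eef_pos: [0.5729, 0.1602, 0.4017]
tool_rot: [180.0, 0.0, -10.0]
force: [0.1, 0.1, -0.2]
width: 0.0703
grasp_force: 0.0
the job is handed in; nothing more can be done
None
```

The empty bin was turned to within about 0.5° of the pointer, the bobbin stands upright in it with the arm clear, and the job was handed in at 15.7 s; the hand-in returned no verdict.

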